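Free the slotting template from its left-hand clamp and rack it

ROBOT

A 6-joint arm with a two-finger parallel gripper is mounted at the origin on the work surface. World frame = base frame: x ahead of the robot, y to its left, z up, the work surface at z = 0. Lengths are in m, angles in rad, forces in N, time in s.
With the tool pointing down it reaches from about 0.3 to 0.75 m from the base axis. Payload 8.5 kg.
Tool frame: the origin (TCP) lies where the fingers leave the gripper's body, on its centre line; the fingertips stand 73 mm ahead of it and the grasp point (between the pads) lies 54 mm ahead of it; z points along the fingers, y is the line along which they close (so a half turn about z gives the same grasp; the last joint's range is limited). The gripper opens to 85 mm and grips with 20 to 120 N. Pads are 22 mm wide; open, the fingers measure 114 mm over their backs; the gripper's body (76 mm by 85 mm) begins 54 mm behind the grasp point. The pads swing forward as they close: fully open they stand 13 mm farther back than shut.
Start: joints at [-1.459, 0.381, 1.297, -0, 1.464, -0.215], TCP at [0.177, -0.521, 0.304] pointing down, gripper open.
Joint ranges: [-3.11, 3.11], [-0.89, 2.33], [0.22, 2.48], [-1.42, 4.56], [0.17, 2.85], [-2.88, 2.88]. Speed limits (rad/s): [2.39, 2.39, 3.14, 3.14, 3.14, 3.14].

INTERFACE

Orientations are given as a unit quaternion [w, x, y, z].
In Python, from rig import sensors, optics, order, finder gives the robot as it stands.
- The arm moves only by the tool move_arm, never from a script. Its argument "targets" is a list of rows, each an object of numbers: "dx", "dy", "dz": the shift along the tool's x, y, z in a scale on which 1.0 is 0.5 m; "turn": the turn about the tool's z in shares of 360 degrees (1.0 is 360 degrees); "gripper": the closure, from -1 (fully open) to 1 (shut). A call has 1 to 12 rows; each row is the pose to reach, as a shift and turn from the pose commanded when the call began, along the tool's axes at that moment; what a row does not reach only later rows make up. A row lasts 1/12 s, in which the tool goes at most 41.7 mm and 7.16 degrees, less where a joint would pass 70% of its speed; a pose out of reach is approached as far as the arm can. A shift or turn number past 1, either way, is cut back to 1. A call with a gripper value outside its range is refused whole. The fingers move at their own pace and stop on an object; "grip_force" is the grip in N (left out, the last holds). Time passes only in rows, so rows that repeat a pose let the fingers close. It gives the time, the measured TCP pose, the force, the opening and the grip force at its end, in the units of the state.
- sensors.observe(): the state, without advancing time (a new reading comes with each control period).
- optics.get_image(name): name is "side" or "top" or "wrist"; returns the picture (480x640x3 uint8, red, green, blue); there is no depth.
- optics.camera_model(name): a dict with "camera_matrix" (3x3 intrinsics, pixels), "dist_coeffs" ([k1, k2, p1, p2, k3] as OpenCV has them; the pictures are not rectified), "position" and "orientation" of the camera in the world. Camera axes: x right, y down, z forward; pixel columns grow to the right and rows downward; lengths in m; the calibration is good to about 2 mm. A picture is of the moment at which its call begins: read the wrist's pose just before it. camera_model takes no time and is no camera call; for the wrist camera it gives the pose at the moment of the call.
- order.hand_in(): hands the job in; it is judged then, once.
Trained networks look in the newest picture that a camera, given by its name, has taken for a name from the list of things; names that differ only in an ending like _2 or _b are one class to them, and where a whole thing is asked for, a point or a joint stands for the part that bears it (a point fixed in the world has none). Each returns a list of dicts, best first, with "conf" (0 to 1); they miss things now and then, are a little off and sometimes report something else, mostly with a low value. They report only what shows in the picture. A call takes as long as a camera call. They do not tell look-alikes from the thing itself.
- finder.recognise(thing, camera): "point" ([x, y, z] in m, in world coordinates, good to about 4 mm: the middle of the surface that is visible of it).
- finder.silhouettes(thing, camera): "pixels" (480x640 bool, what is visible of it).
- finder.tip_of(thing, camera): "point" ([x, y, z] in m, in world coordinates, good to about 4 mm: a listed point, or the origin of a listed thing).
The state is a dict: "time": time; "q": joint angles; "dq": joint speeds; "tau": joint torques, N m; "ee_pos": TCP position; "eef_rot": TCP orientation; "ft_force": force on the tool from outside, world axes, zero at the start; "moment": the same for the moment, N m; "finger_gap": finger opening in m; "grip_force": force on a finger pad.
Only numpy, scipy, OpenCV 4.12 (cv2) and the standard library are available. Lean on these libraries where they do the work, as an engineer would, in place of code of your own. Each camera call takes 0.05 s, during which the arm holds its last target. There are 200 camera calls.

TASK

The pale wooden template is locked upright in the blue clamp stand. Its black bar knob has a left-hand thread: loosen it by turning it clockwise (seen from above) until the red jaw has backed right off the template's shoulder, then slide the template up out of its slot by its top edge and, keeping it upright, lower it all the way down into the empty slot of the green rack before letting go. Leave the clamp loosened and everything else where it is.

Things in the scene. Friction and masses are not known exactly. Their poses are not given: they have to be found in the camera images.
- stand: Fixed clamp stand on a blue base 110 x 325 x 20 mm: a slot between two dark wood cheeks (tops at 60 mm) and an aluminium block (top at 60 mm) carrying jaw and knob. Origin on the bench under its middle, z up, y along the slot towards the knob. Template centre at y = -75 mm, knob axis at y = +105 mm. It may be left or right of the rack, at any of various yaws.
- slot_floor (a point): Centre of the slot's floor in the stand, 20 mm above the bench; slot 11 mm wide, 40 mm deep, 146 mm long along its y axis.
- clamp_knob (a joint): Angle of the left-hand knob in rad: 0 tight, grows when turned CLOCKWISE seen from above, stop at 2.8; starts between 0 and 0.4. Takes about 0.15 N m and stays where left. It drives the jaw back 5 mm per rad and, as it unscrews, rises 2 mm per rad. The jaw is clear of the template from about 2.0 rad on.
- knob_grip (a point): Grip point of the black bar knob, on its vertical axis, 12 mm below its top, about 100 mm above the bench. x along the bar, y across it, z up; it turns and rises with the knob. The bar is 72 mm long, 18 wide, 34 tall, over a 42 mm round flange whose top lies 22 mm below this point.
- jaw_lip (a point): Middle of the front top edge of the red jaw's lip (40 mm wide, 83 mm above the bench), which points to the template; at knob angle 0 the lip reaches 10 mm over the template's shoulder, 2.5 mm above it. It withdraws along the stand's +y.
- template: Pale maple template plate with a red stripe near its top, loose, 8 mm thick, 100 mm tall, about 0.09 kg. Lower part 140 mm long and 50 mm tall; above it a centred grip tab 90 mm long and 50 mm tall. Origin at the middle of its lower edge; x across the thickness, y along its length, z up. At the start it stands on the slot's floor, top edge 120 mm above the bench.
- rack: Green-painted wooden rack fixed to the bench, 150 x 190 mm, with two parallel slots along its y axis, 70 mm apart; a solid 52 mm rib between them and a 12 mm wall outside each, all 60 mm above the bench. Origin on the bench under its middle, z up.
- empty_slot (a point): Centre of the floor of the rack's empty slot, 15 mm above the bench. The slot is 18 mm wide across x, 45 mm deep, 190 mm long along y and open at the ends.
- dark_template: Browner template standing in the rack's other slot (130 mm long, 8 mm thick, 85 mm tall, loose), 70 mm from the empty slot's centre line. Origin at the middle of its lower edge. Leave it.
- glue: White glue bottle, 56 mm across, 130 mm tall; origin under its middle. Leave it.
- brass_a: Stepped brass block 45 x 24 x 32 mm; origin under its middle. Leave it.
- brass_b: Stepped brass block 45 x 24 x 32 mm; origin under its middle. Leave it.
- driver: Screwdriver 180 mm long lying on the bench. Leave it.
- offcut: Pale wood offcut 160 x 50 x 22 mm on the bench; origin under its middle. Leave it.
- cup: Grey plastic cup, 72 mm across, 80 mm tall; origin under its middle. Leave it.
Mind the look-alikes: they are no part of the job. Leave any purple look-alike of the template alone.

How it is judged:
By the outcome, as a careful person would: the job done as asked, in the order asked, and still so for the second after the job is handed in, with the robot touching nothing.
It also fails if it takes over 64 s, if anything falls off the work surface, if the arm or the gripper's body presses on something with over 40 N, if the wrist force passes 120 N, or if a joint passes its speed limit or range.

## Working session

There is one attempt and no reset: what is moved stays moved. The work goes in short steps, Python scripts to look and compute and a tool call to move; the robot and the scene stay as the last step left them, time stands still between calls to the robot, and variables do not carry over. Pictures are saved under pics/ and viewed, at most 10 in all, crops included, and the job is handed in when it is done.

Besides the shell and the picture viewer there is one more tool, called after "Request:" by a JSON object that holds its "name" and its "arguments", one argument or row to a line. move_arm: Moves the arm, as the interface text tells. Its arguments: {"type":"object","properties":{"targets":{"type":"array"},"grip_force":{"type":"number"}},"required":["targets"]}

```bash
mkdir -p pics; cat > h.py <<'E'
import numpy as np, cv2
from rig import sensors, optics, order, finder
from scipy.spatial.transform import Rotation as R
def rot(q): return R.from_quat([q[1],q[2],q[3],q[0]]).as_matrix()
def ray(cam,uv,z):
    m=optics.camera_model(cam); K=np.array(m["camera_matrix"]);d=np.array(m["dist_coeffs"])
    p=cv2.undistortPoints(np.array([[uv]],float),K,d)[0,0]
    v=rot(m["orientation"])@np.array([p[0],p[1],1]);o=np.array(m["position"])
    return o+v*(z-o[2])/v[2]
def proj(cam,P):
    m=optics.camera_model(cam); Rm=rot(m["orientation"])
    rv=cv2.Rodrigues(Rm.T)[0]; t=-Rm.T@np.array(m["position"])
    return cv2.projectPoints(np.array(P,float).reshape(-1,3),rv,t,np.array(m["camera_matrix"]),np.array(m["dist_coeffs"]))[0][:,0]
def snap(cam,f):
    im=optics.get_image(cam); cv2.imwrite(f,im[:,:,::-1]); return im
E
python3 - <<'E'
from h import *
np.set_printoptions(precision=4,suppress=True)
for c in("top","side"):
    snap(c,f"pics/{c}0.png")
    print(c,optics.camera_model(c)["position"])
    for t in ["slot_floor","knob_grip","jaw_lip","template","stand","empty_slot","rack","dark_template"]:
        print(t,[(np.round(r["point"],4).tolist(),round(r["conf"],2)) for r in finder.tip_of(t,c)[:3]])
s=sensors.observe();print(s)
E
```

```text
top [0.466  0.0274 1.0297]
slot_floor [([0.5155, 0.1389, 0.0216], 0.57)]
knob_grip [([0.4813, 0.3153, 0.1006], 0.55)]
jaw_lip [([0.502, 0.2008, 0.085], 0.61)]
template [([0.382, -0.1622, -0.003], 0.8), ([0.5197, 0.1429, 0.0199], 0.71), ([0.5031, 0.2016, 0.0875], 0.32)]
stand [([0.5052, 0.2086, -0.0049], 0.98), ([0.3626, -0.0259, -0.0015], 0.27)]
empty_slot [([0.5388, -0.1797, 0.0148], 0.71)]
rack [([0.5733, -0.1798, 0.0026], 0.69)]
dark_template [([0.6099, -0.1633, 0.0128], 0.64)]
side [ 0.3475 -0.5494  0.7369]
slot_floor [([0.5206, 0.1373, 0.0202], 0.64), ([0.7455, 0.1404, 0.0055], 0.19)]
knob_grip [([0.4842, 0.3118, 0.0992], 0.94), ([0.2952, -0.3136, -0.0002], 0.34)]
jaw_lip [([0.5098, 0.1931, 0.0868], 0.58), ([0.3589, 0.0507, 0.0035], 0.43)]
template [([0.3836, -0.1612, 0.0001], 0.89), ([0.5149, 0.1378, 0.0197], 0.83), ([0.2967, -0.3107, -0.0006], 0.44)]
stand [([0.5025, 0.2088, 0.0012], 0.84)]
empty_slot [([0.542, -0.1807, 0.0157], 0.82)]
rack [([0.5748, -0.1838, 0.0003], 0.56), ([0.5399, -0.1817, 0.0157], 0.55)]
dark_template [([0.6046, -0.167, 0.0122], 0.81)]
{'time': 0.9, 'q': array([-1.4593,  0.3806,  1.2974,  0.    ,  1.4636, -0.2153]), 'dq': array([ 0.0008,  0.0007, -0.0004,  0.0004,  0.0007, -0.0012]), 'tau': array([  0.0024, -44.8321, -23.1462,  -0.    ,   0.0005,  -0.    ]), 'ee_pos': array([ 0.1766, -0.5209,  0.3039]), 'eef_rot': array([-0.    ,  0.9867,  0.1627,  0.    ]), 'ft_force': array([-0.9464,  0.5885,  0.437 ]), 'moment': array([-0.0225, -0.0371, -0.0214]), 'grip_force': 0.0, 'finger_gap': 0.0856827283355735}
```

View pics/top0.png

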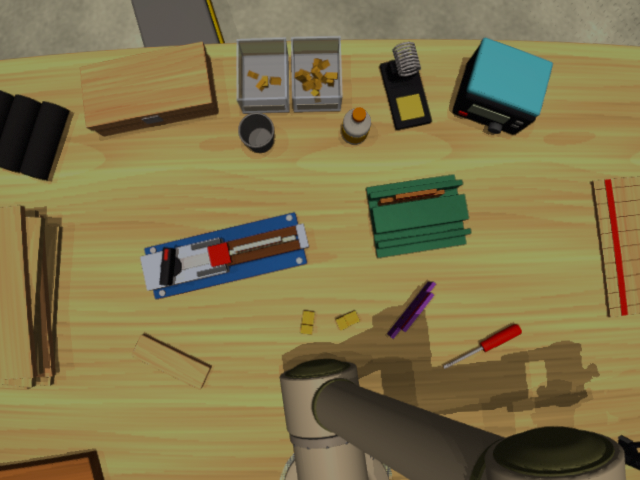

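View pics/side0.png

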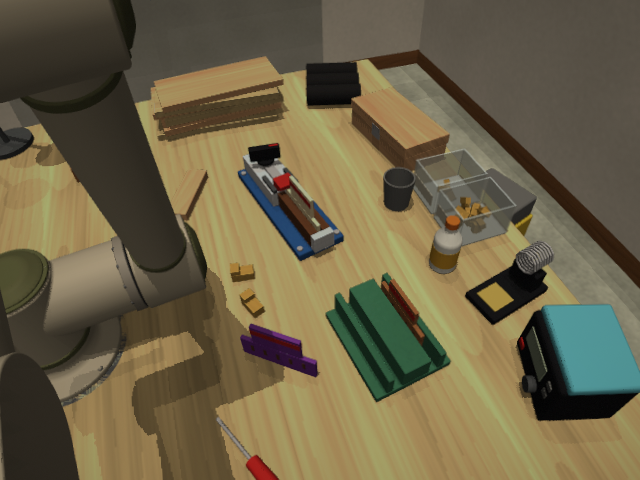

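The top view shows the blue stand on the left (knob ~(167,265), jaw (219,255), template along (235..297,245)) and the green rack at ~(418,215) with its empty slot on the lower side (~y 235). A purple look-alike lies at (412,310). The side view agrees. The bar lies roughly across the stand, and the network points agree with each other to about 5 mm.

```bash
cat >> h.py <<'E'
def rect(cam,mask,z):
    n,l,st,_=cv2.connectedComponentsWithStats(mask.astype(np.uint8)); k=1+np.argmax(st[1:,4])
    c=cv2.findContours((l==k).astype(np.uint8),0,1)[0][0][:,0]
    return cv2.minAreaRect(np.array([ray(cam,p,z)[:2] for p in c],np.float32)*1000)
def go(P,psi):
    "shift and turn to TCP position P with tool y yaw psi (mod pi)"
    s=sensors.observe(); M=rot(s["eef_rot"]); d=M.T@(np.array(P)-s["ee_pos"])
    cur=np.arctan2(M[1,1],M[0,1]); t=cur-psi
    print("shift",d.round(4),"turn",[round(t+k*np.pi,3) for k in(-1,0,1)],"q",s["q"].round(3),"psi",round(cur,3),"t",s["time"],"F",s["ft_force"].round(1))
E
python3 - <<'E'
from h import *
im=cv2.imread("pics/top0.png");hsv=cv2.cvtColor(im,cv2.COLOR_BGR2HSV)
b=cv2.inRange(hsv,(100,120,50),(125,255,255));b[:,:120]=0;b[:,330:]=0
b=cv2.morphologyEx(b,cv2.MORPH_CLOSE,np.ones((25,25)))
print("blue",rect("top",b>0,.02))
g=cv2.inRange(hsv,(60,60,20),(90,255,255));g[:150]=0;g[:,:340]=0;g[270:]=0;g[:,500:]=0
g=cv2.morphologyEx(g,cv2.MORPH_CLOSE,np.ones((15,15)))
print("green z0",rect("top",g>0,.015));print("green z.06",rect("top",g>0,.06))
k=cv2.inRange(hsv,(0,0,0),(180,255,45));k[:,:158]=0;k[:,178:]=0;k[:245]=0;k[290:]=0
print("knob",rect("top",k>0,.112),(k>0).sum())
r=finder.silhouettes
optics.get_image("top")
for q in r("clamp_knob","top")[:1]: print("knobnet",q["conf"],q["pixels"].sum(),rect("top",q["pixels"],.112))
for q in r("template","top")[:2]: print("tmpl",q["conf"],q["pixels"].sum(),rect("top",q["pixels"],.12))
go([.5,.18,.33],1.34)
im=cv2.resize(im[160:310,120:500],None,fx=2.1,fy=2.1,interpolation=2);cv2.imwrite("pics/c.png",im)
E
```

```text
blue ((499.8870849609375, 219.62582397460938), (107.05118560791016, 321.0762023925781), 11.98497200012207)
green z0 ((574.3416137695312, -185.6201171875), (146.85284423828125, 201.6821746826172), 7.260511875152588)
green z.06 ((569.534912109375, -176.17478942871094), (140.34022521972656, 192.73817443847656), 7.260518550872803)
knob ((478.7901916503906, 307.25811767578125), (31.79484748840332, 69.86737823486328), 85.13398742675781) 472
knobnet 0.69 585 ((477.8262939453125, 304.27386474609375), (38.85536575317383, 70.02493286132812), 83.15130615234375)
tmpl 0.69 853 ((386.2809753417969, -145.95751953125), (26.64833641052246, 130.33836364746094), 49.855289459228516)
tmpl 0.55 431 ((515.3707885742188, 130.8291015625), (13.501327514648438, 122.62263488769531), 12.587589263916016)
shift [ 0.5313 -0.5599 -0.0261] turn [np.float64(-5.726), np.float64(-2.584), np.float64(0.558)] q [-1.459  0.381  1.297  0.     1.464 -0.215] psi -1.244 t 1.05 F [-0.8 -0.4 -0.2]
```

View pics/c.png

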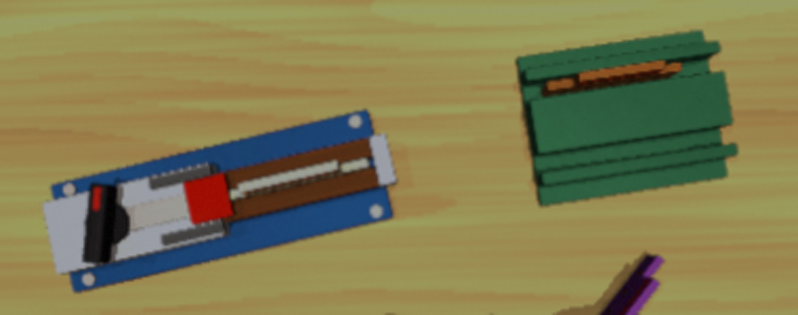

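Units first: shifts go in shares of 0.5 m and turns go in shares of 360 degrees. So -0.331 m is -0.662, -0.22 m is -0.44, -0.22 rad is -0.035.

Request:
{"name": "move_arm", "arguments": {
  "targets": [
    {"dx": 0.04,"dy": -0.05,"dz": 0,"turn": -0.0159,"gripper": -1},
    {"dx": 0.09,"dy": -0.1,"dz": 0,"turn": -0.035,"gripper": -1},
    {"dx": 0.14,"dy": -0.16,"dz": 0,"turn": -0.0541,"gripper": -1},
    {"dx": 0.19,"dy": -0.214,"dz": 0,"turn": -0.0732,"gripper": -1},
    {"dx": 0.24,"dy": -0.27,"dz": 0,"turn": -0.0923,"gripper": -1},
    {"dx": 0.29,"dy": -0.326,"dz": 0,"turn": -0.1114,"gripper": -1},
    {"dx": 0.34,"dy": -0.382,"dz": 0,"turn": -0.1305,"gripper": -1},
    {"dx": 0.39,"dy": -0.44,"dz": 0,"turn": -0.1496,"gripper": -1},
    {"dx": 0.44,"dy": -0.494,"dz": 0,"turn": -0.1687,"gripper": -1},
    {"dx": 0.49,"dy": -0.55,"dz": 0,"turn": -0.1878,"gripper": -1},
    {"dx": 0.54,"dy": -0.606,"dz": 0,"turn": -0.2069,"gripper": -1},
    {"dx": 0.59,"dy": -0.662,"dz": 0,"turn": -0.226,"gripper": -1}
  ]
}}

```text
time: 2.05
ee_pos: [0.3499, -0.1109, 0.3042]
eef_rot: [0.0, 0.64, 0.768, 0.0]
ft_force: [0.9, -1.1, 1.0]
finger_gap: 0.0855
grip_force: 0.0
```

```bash
python3 -c "
from h import *
go([.49,.22,.33],1.48)"
```

```text
shift [ 0.3002  0.1976 -0.0259] turn [np.float64(-4.44), np.float64(-1.298), np.float64(1.843)] q [-0.633  0.052  1.74   0.     1.349 -0.814] psi 0.182 t 2.05 F [ 0.9 -1.1  1. ]
```

Converted, 0.3 m is 0.6, 0.27 m is 0.54, -1.3 rad is -0.2069.

Request:
{"name": "move_arm", "arguments": {
  "targets": [
    {"dx": 0.054,"dy": 0.036,"dz": -0.004,"turn": -0.0191,"gripper": -1},
    {"dx": 0.108,"dy": 0.072,"dz": -0.01,"turn": -0.0382,"gripper": -1},
    {"dx": 0.162,"dy": 0.108,"dz": -0.014,"turn": -0.0573,"gripper": -1},
    {"dx": 0.216,"dy": 0.144,"dz": -0.02,"turn": -0.0764,"gripper": -1},
    {"dx": 0.27,"dy": 0.18,"dz": -0.024,"turn": -0.0955,"gripper": -1},
    {"dx": 0.324,"dy": 0.216,"dz": -0.03,"turn": -0.1146,"gripper": -1},
    {"dx": 0.378,"dy": 0.252,"dz": -0.034,"turn": -0.1337,"gripper": -1},
    {"dx": 0.432,"dy": 0.288,"dz": -0.04,"turn": -0.1528,"gripper": -1},
    {"dx": 0.486,"dy": 0.324,"dz": -0.044,"turn": -0.1719,"gripper": -1},
    {"dx": 0.54,"dy": 0.36,"dz": -0.048,"turn": -0.191,"gripper": -1},
    {"dx": 0.6,"dy": 0.396,"dz": -0.052,"turn": -0.2069,"gripper": -1},
    {"dx": 0.6,"dy": 0.396,"dz": -0.052,"turn": -0.2069,"gripper": -1}
  ]
}}

```text
time: 3.05
ee_pos: [0.4932, 0.2215, 0.3297]
eef_rot: [0.0, 0.043, 0.999, 0.001]
ft_force: [-0.6, -0.5, -1.0]
finger_gap: 0.0854
grip_force: 0.0
```

```bash
python3 - <<'E'
from h import *
go([.48,.315,.33],1.48)
im=snap("wrist","pics/w1.png")
m=optics.camera_model("wrist");print(m["position"],rot(m["orientation"]).round(3).tolist())
for t in ["slot_floor","knob_grip","jaw_lip","template","stand","empty_slot"]:
    print(t,[(np.round(r["point"],4).tolist(),round(r["conf"],2)) for r in finder.tip_of(t,"wrist")[:2]])
E
```

```text
shift [ 0.0211  0.092  -0.0002] turn [np.float64(-3.137), np.float64(0.005), np.float64(3.147)] q [ 2.030e-01  3.460e-01  1.275e+00  1.000e-03  1.519e+00 -1.283e+00] psi 1.485 t 3.05 F [-0.6 -0.5 -1. ]
[0.41786803 0.22665241 0.40017134] [[0.09, 0.951, 0.295], [0.996, -0.086, -0.026], [0.001, 0.296, -0.955]]
slot_floor []
knob_grip [([0.5171, 0.1388, 0.0195], 0.71), ([0.4818, 0.3141, 0.1041], 0.61)]
jaw_lip [([0.5001, 0.1973, 0.0839], 0.79)]
template [([0.5188, 0.1364, 0.0193], 0.9)]
stand [([0.501, 0.2053, -0.0001], 0.85)]
empty_slot []
```

View pics/w1.png

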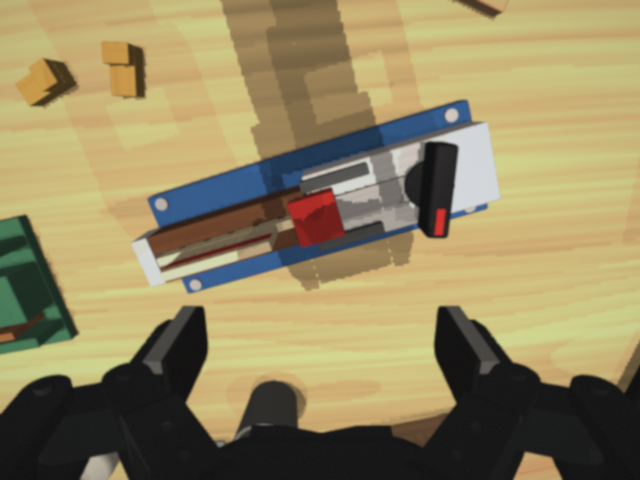

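Wrist view: knob bar centred around (438,190), jaw (316,217), template tab running from (160,268) to (275,235). The base corners are at roughly (150,198), (467,100), (487,207) and (187,292).

```bash
python3 - <<'E'
from h import *
im=cv2.imread("pics/w1.png");hsv=cv2.cvtColor(im,cv2.COLOR_BGR2HSV)
C=np.array([ray("wrist",p,.02)[:2] for p in [(150,198),(467,100),(487,207),(187,292)]]);print(C.round(4).tolist(),C.mean(0))
e=C[1]-C[0];print(np.arctan2(-e[0],e[1]),np.hypot(*e)); e=C[2]-C[3];print(np.arctan2(-e[0],e[1]),np.hypot(*e))
k=cv2.inRange(hsv,(0,0,0),(180,255,60));k[:, :424]=0;k[:,462:]=0;k[:138]=0;k[245:]=0
r=cv2.inRange(hsv,(0,150,120),(8,255,255));r[:, :424]=0;r[:,462:]=0;r[:138]=0;r[245:]=0
print(rect("wrist",(k|r)>0,.112),((k|r)>0).sum())
print([ray("wrist",p,.1125)[:2].round(4).tolist() for p in [(430,142),(457,145),(448,237),(422,235)]])
c=cv2.resize(im[90:310,130:510],None,fx=2.1,fy=2.1,interpolation=2)
# overlay model for yaw .209 and candidate origins
for o,col in [((.501,.207),(0,255,0)),]:
    y=.205;Rz=np.array([[np.cos(y),-np.sin(y)],[np.sin(y),np.cos(y)]])
    def D(pts,z):
        P=np.c_[(Rz@np.array(pts).T).T+o,np.full(len(pts),z)];p=((proj("wrist",P)-[130,90])*2.1).astype(np.int32)
        cv2.polylines(c,[p],True,col,1)
    D([(-.055,-.1625),(.055,-.1625),(.055,.1625),(-.055,.1625)],.02)
    D([(-.004,-.12),(.004,-.12),(.004,-.03),(-.004,-.03)],.12)
    D([(-.02,-.015),(.02,-.015),(.02,-.014),(-.02,-.014)],.083)
    a=-.3;b=np.array([[np.cos(a),-np.sin(a)],[np.sin(a),np.cos(a)]])
    D([tuple(b@v+[0,.105]) for v in np.array([(-.036,-.009),(.036,-.009),(.036,.009),(-.036,.009)])],.1126)
cv2.imwrite("pics/w1o.png",c)
E
```

```text
[[0.4789, 0.0479], [0.4161, 0.3608], [0.5203, 0.3816], [0.5832, 0.065]] [0.49961068 0.21382189]
0.19815996130035565 0.31912795444848785
0.1961431329490324 0.32286160125146135
((479.29608154296875, 304.96832275390625), (23.2890625, 70.80303192138672), 83.62472534179688) 2523
[[0.4432, 0.3007], [0.447, 0.3203], [0.5163, 0.3135], [0.5127, 0.2933]]
```

View pics/w1o.png

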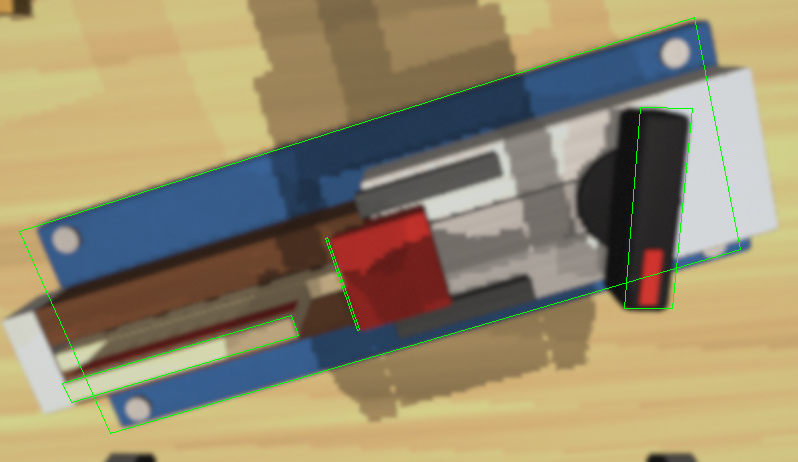

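```bash
python3 -c "
from h import *
go([.48,.309,.157],1.47)"
```

```text
shift [0.0209 0.0909 0.1732] turn [np.float64(-3.137), np.float64(0.004), np.float64(3.146)] q [ 0.194  0.341  1.282 -0.     1.518 -1.28 ] psi 1.474 t 3.4 F [-0.1 -0.5 -0.2]
```

Converted, 0.173 m is 0.346, 0.16 m is 0.32.

Request:
{"name": "move_arm", "arguments": {
  "targets": [
    {"dx": 0.014,"dy": 0.06,"dz": 0.04,"turn": 0,"gripper": -1},
    {"dx": 0.028,"dy": 0.12,"dz": 0.1,"turn": 0,"gripper": -1},
    {"dx": 0.042,"dy": 0.182,"dz": 0.16,"turn": 0,"gripper": -1},
    {"dx": 0.042,"dy": 0.182,"dz": 0.2,"turn": 0,"gripper": -0.5},
    {"dx": 0.042,"dy": 0.182,"dz": 0.24,"turn": 0,"gripper": -0.3},
    {"dx": 0.042,"dy": 0.182,"dz": 0.28,"turn": 0,"gripper": -0.3},
    {"dx": 0.042,"dy": 0.182,"dz": 0.32,"turn": 0,"gripper": -0.3},
    {"dx": 0.042,"dy": 0.182,"dz": 0.346,"turn": 0,"gripper": -0.3},
    {"dx": 0.042,"dy": 0.182,"dz": 0.346,"turn": 0,"gripper": -0.3},
    {"dx": 0.042,"dy": 0.182,"dz": 0.346,"turn": 0,"gripper": -0.3}
  ]
}}

```text
time: 4.23
ee_pos: [0.48, 0.3094, 0.1571]
eef_rot: [-0.0, 0.048, 0.999, -0.0]
ft_force: [0.1, 0.4, 1.1]
finger_gap: 0.0553
grip_force: 0.0
```

```bash
python3 -c "
from h import *
go([.48,.309,.157],1.47)
snap('wrist','pics/w2.png');print(sensors.observe()['finger_gap'])"
```

```text
shift [-0.0001 -0.0004  0.0001] turn [np.float64(-3.137), np.float64(0.005), np.float64(3.147)] q [ 0.365  0.561  1.451 -0.     1.13  -1.11 ] psi 1.475 t 4.2333 F [0.1 0.4 1.1]
0.055541729019655
```

View pics/w2.png

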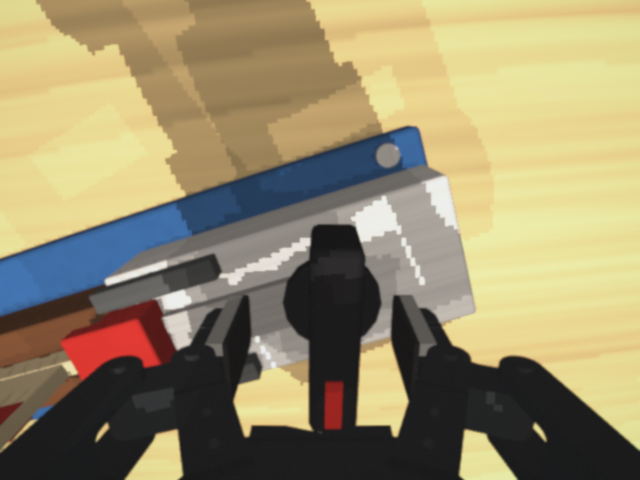

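The bar sits between the fingers, at column ~335 where the finger midpoint is ~320. That puts the knob about 5 mm further along tool +y, which agrees with the networks. I'll shift and close.

Converted, 0.005 m is 0.01, 0.003 m is 0.006.

Request:
{"name": "move_arm", "arguments": {
  "targets": [
    {"dx": 0,"dy": 0.006,"dz": 0,"turn": 0,"gripper": -0.3},
    {"dx": 0,"dy": 0.01,"dz": 0,"turn": 0,"gripper": -0.1},
    {"dx": 0,"dy": 0.01,"dz": 0,"turn": 0,"gripper": 0.2},
    {"dx": 0,"dy": 0.01,"dz": 0,"turn": 0,"gripper": 0.4},
    {"dx": 0,"dy": 0.01,"dz": 0,"turn": 0,"gripper": 1},
    {"dx": 0,"dy": 0.01,"dz": 0,"turn": 0,"gripper": 1},
    {"dx": 0,"dy": 0.01,"dz": 0,"turn": 0,"gripper": 1},
    {"dx": 0,"dy": 0.01,"dz": 0,"turn": 0,"gripper": 1}
  ],
  "grip_force": 40
}}

```text
time: 4.95
ee_pos: [0.4803, 0.3144, 0.1575]
eef_rot: [0.0, 0.047, 0.999, -0.0]
ft_force: [-1.9, -5.7, 5.4]
finger_gap: 0.0171
grip_force: 40.1
```

Converted, -0.001 m is -0.002, -0.0008 m is -0.0016, 0.5 rad is 0.0796.

Request:
{"name": "move_arm", "arguments": {
  "targets": [
    {"dx": 0,"dy": 0,"dz": 0,"turn": 0.008,"gripper": 1},
    {"dx": 0,"dy": 0,"dz": -0.0006,"turn": 0.0207,"gripper": 1},
    {"dx": 0,"dy": 0,"dz": -0.001,"turn": 0.035,"gripper": 1},
    {"dx": 0,"dy": 0,"dz": -0.0012,"turn": 0.0509,"gripper": 1},
    {"dx": 0,"dy": 0,"dz": -0.0016,"turn": 0.0668,"gripper": 1},
    {"dx": 0,"dy": 0,"dz": -0.002,"turn": 0.0796,"gripper": 1},
    {"dx": 0,"dy": 0,"dz": -0.002,"turn": 0.0796,"gripper": 1}
  ],
  "grip_force": 50
}}

```text
time: 5.53
ee_pos: [0.4804, 0.3146, 0.1585]
eef_rot: [0.0, 0.294, 0.956, -0.0]
ft_force: [-1.1, -3.9, 7.3]
finger_gap: 0.0172
grip_force: 51.0
```

```bash
python3 -c "
from h import *
go([.482,.3144,.157],1.47);print(sensors.observe()['moment'])"
```

```text
shift [-0.0014  0.0007  0.0015] turn [np.float64(-3.638), np.float64(-0.497), np.float64(2.645)] q [ 3.740e-01  5.630e-01  1.441e+00 -1.000e-03  1.137e+00 -5.990e-01] psi 0.973 t 5.5333 F [-1.1 -3.9  7.3]
[-0.62264503  0.20625448 -0.16393391]
```

Converted, -0.002 m is -0.004, -0.0015 m is -0.003, 1 rad is 0.1592.

Request:
{"name": "move_arm", "arguments": {
  "targets": [
    {"dx": 0,"dy": 0,"dz": 0,"turn": 0.0127,"gripper": 1},
    {"dx": 0,"dy": 0,"dz": -0.0006,"turn": 0.0286,"gripper": 1},
    {"dx": 0,"dy": 0,"dz": -0.001,"turn": 0.0446,"gripper": 1},
    {"dx": 0,"dy": 0,"dz": -0.0014,"turn": 0.0605,"gripper": 1},
    {"dx": 0,"dy": 0,"dz": -0.0018,"turn": 0.0764,"gripper": 1},
    {"dx": 0,"dy": 0,"dz": -0.0022,"turn": 0.0923,"gripper": 1},
    {"dx": 0,"dy": 0,"dz": -0.0026,"turn": 0.1082,"gripper": 1},
    {"dx": 0,"dy": 0,"dz": -0.003,"turn": 0.1241,"gripper": 1},
    {"dx": 0,"dy": 0,"dz": -0.0036,"turn": 0.1401,"gripper": 1},
    {"dx": 0,"dy": 0,"dz": -0.004,"turn": 0.1512,"gripper": 1},
    {"dx": 0,"dy": 0,"dz": -0.004,"turn": 0.1592,"gripper": 1},
    {"dx": 0,"dy": 0,"dz": -0.004,"turn": 0.1592,"gripper": 1}
  ]
}}

```text
time: 6.53
ee_pos: [0.4808, 0.3147, 0.1605]
eef_rot: [0.001, 0.715, 0.699, 0.001]
ft_force: [1.3, -4.0, 5.6]
finger_gap: 0.0174
grip_force: 50.8
```

Converted, -0.0015 m is -0.003, -0.0013 m is -0.0026, 0.75 rad is 0.1194.

Request:
{"name": "move_arm", "arguments": {
  "targets": [
    {"dx": 0,"dy": 0,"dz": 0,"turn": 0.0127,"gripper": 1},
    {"dx": 0,"dy": 0,"dz": -0.0006,"turn": 0.0271,"gripper": 1},
    {"dx": 0,"dy": 0,"dz": -0.001,"turn": 0.043,"gripper": 1},
    {"dx": 0,"dy": 0,"dz": -0.0014,"turn": 0.0589,"gripper": 1},
    {"dx": 0,"dy": 0,"dz": -0.0018,"turn": 0.0748,"gripper": 1},
    {"dx": 0,"dy": 0,"dz": -0.0022,"turn": 0.0907,"gripper": 1},
    {"dx": 0,"dy": 0,"dz": -0.0026,"turn": 0.1066,"gripper": 1},
    {"dx": 0,"dy": 0,"dz": -0.003,"turn": 0.1194,"gripper": 1},
    {"dx": 0,"dy": 0,"dz": -0.003,"turn": 0.1194,"gripper": 1},
    {"dx": 0,"dy": 0,"dz": -0.003,"turn": 0.1194,"gripper": 1}
  ]
}}

```text
time: 7.37
ee_pos: [0.481, 0.3145, 0.162]
eef_rot: [0.001, 0.921, 0.389, 0.001]
ft_force: [1.7, -4.3, 4.1]
finger_gap: 0.0172
grip_force: 50.8
```

```bash
python3 -c "
from h import *
go([.482,.3144,.157],1.47);print(sensors.observe()['moment'])"
```

```text
shift [0.0006 0.0007 0.005 ] turn [np.float64(-5.383), np.float64(-2.242), np.float64(0.9)] q [ 3.740e-01  5.600e-01  1.436e+00 -1.000e-03  1.144e+00  1.146e+00] psi -0.772 t 7.3667 F [ 1.7 -4.3  4.1]
[-0.91505046 -0.45138093 -0.17241653]
```

Converted, -0.17 m is -0.34, -0.15 m is -0.3.

Request:
{"name": "move_arm", "arguments": {
  "targets": [
    {"dx": 0,"dy": 0,"dz": 0,"turn": 0,"gripper": -0.2},
    {"dx": 0,"dy": 0,"dz": 0,"turn": 0,"gripper": -0.2},
    {"dx": 0,"dy": 0,"dz": 0,"turn": 0,"gripper": -0.2},
    {"dx": 0,"dy": 0,"dz": 0,"turn": 0,"gripper": -0.2},
    {"dx": 0,"dy": 0,"dz": -0.04,"turn": 0,"gripper": -0.2},
    {"dx": 0,"dy": 0,"dz": -0.1,"turn": 0,"gripper": -0.2},
    {"dx": 0,"dy": 0,"dz": -0.17,"turn": 0,"gripper": -0.2},
    {"dx": 0,"dy": 0,"dz": -0.24,"turn": 0,"gripper": -0.2},
    {"dx": 0,"dy": 0,"dz": -0.3,"turn": 0,"gripper": -0.2},
    {"dx": 0,"dy": 0,"dz": -0.34,"turn": 0,"gripper": -0.2},
    {"dx": 0,"dy": 0,"dz": -0.34,"turn": 0,"gripper": -0.2}
  ]
}}

```text
time: 8.28
ee_pos: [0.4807, 0.3153, 0.336]
eef_rot: [-0.0, 0.921, 0.388, 0.004]
ft_force: [0.1, -0.2, 1.1]
finger_gap: 0.0509
grip_force: 0.0
```

```bash
python3 -c "
from h import *
go([.52,.137,.29],.20);print(sensors.observe()['finger_gap'])
for c in ('top','side'):
    optics.get_image(c)
    for t in ['jaw_lip','template','slot_floor']:
        print(t,[(np.round(r['point'],4).tolist(),round(r['conf'],2)) for r in finder.tip_of(t,c)[:2]])
"
```

```text
shift [-0.1006  0.1525  0.0457] turn [np.float64(-4.115), np.float64(-0.973), np.float64(2.169)] q [0.375 0.403 1.169 0.    1.562 1.148] psi -0.773 t 8.2833 F [ 0.1 -0.2  1.1]
0.05091870691158408
jaw_lip [([0.4997, 0.2115, 0.0866], 0.78), ([0.5129, 0.1412, 0.0213], 0.52)]
template [([0.3806, -0.1585, -0.0005], 0.92), ([0.5182, 0.1412, 0.0204], 0.67)]
slot_floor [([0.513, 0.1384, 0.022], 0.89), ([0.3589, 0.051, -0.0014], 0.42)]
jaw_lip [([0.5022, 0.2037, 0.086], 0.87), ([0.5208, 0.1381, 0.0212], 0.42)]
template [([0.3818, -0.1634, 0.0007], 0.91), ([0.5159, 0.1385, 0.0174], 0.69)]
slot_floor [([0.519, 0.1381, 0.02], 0.73)]
```

Converted, 0.15 m is 0.3, -0.102 m is -0.204, -0.973 rad is -0.1549.

Request:
{"name": "move_arm", "arguments": {
  "targets": [
    {"dx": -0.02,"dy": 0.03,"dz": 0,"turn": -0.0159,"gripper": -0.2},
    {"dx": -0.046,"dy": 0.068,"dz": 0.02,"turn": -0.035,"gripper": -0.2},
    {"dx": -0.072,"dy": 0.106,"dz": 0.032,"turn": -0.0541,"gripper": -0.2},
    {"dx": -0.1,"dy": 0.146,"dz": 0.044,"turn": -0.0732,"gripper": -0.2},
    {"dx": -0.126,"dy": 0.186,"dz": 0.056,"turn": -0.0923,"gripper": -0.2},
    {"dx": -0.152,"dy": 0.224,"dz": 0.068,"turn": -0.1114,"gripper": -0.2},
    {"dx": -0.18,"dy": 0.264,"dz": 0.08,"turn": -0.1305,"gripper": -0.2},
    {"dx": -0.2,"dy": 0.296,"dz": 0.092,"turn": -0.148,"gripper": -0.2},
    {"dx": -0.204,"dy": 0.3,"dz": 0.092,"turn": -0.1549,"gripper": -0.2},
    {"dx": -0.204,"dy": 0.3,"dz": 0.092,"turn": -0.1549,"gripper": -0.2},
    {"dx": -0.204,"dy": 0.3,"dz": 0.092,"turn": -0.1549,"gripper": -0.2}
  ]
}}

```text
time: 9.6
ee_pos: [0.5162, 0.1371, 0.2852]
eef_rot: [-0.0, 0.634, 0.773, -0.0]
ft_force: [-0.2, 0.5, 0.0]
finger_gap: 0.0509
grip_force: 0.0
```

```bash
python3 -c "
from h import *
go([.517,.138,.159],.20)
snap('wrist','pics/w3.png')
for t in ['jaw_lip','template','slot_floor','knob_grip']:
        print(t,[(np.round(r['point'],4).tolist(),round(r['conf'],2)) for r in finder.tip_of(t,'wrist')[:2]])
"
```

```text
shift [0.0007 0.001  0.1262] turn [np.float64(-3.145), np.float64(-0.003), np.float64(3.138)] q [ 0.038  0.368  1.374  0.     1.4   -0.159] psi 0.197 t 9.6 F [-0.2  0.5  0. ]
jaw_lip [([0.501, 0.2094, 0.0819], 0.87)]
template [([0.5214, 0.1375, 0.0236], 0.97), ([0.3829, -0.1575, 0.0044], 0.96)]
slot_floor [([0.5207, 0.1399, 0.0224], 0.57)]
knob_grip []
```

View pics/w3.png

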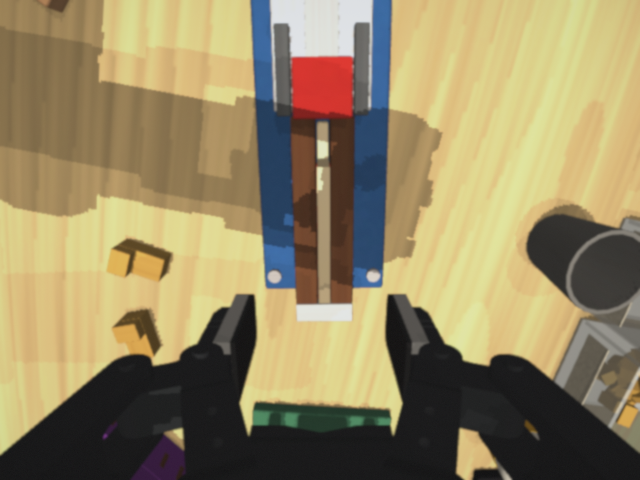

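Wrist view: the template strip is centred between the fingers (column ~323 against 320) and parallel to them. The red jaw front edge at row 118 is back at the end of the shoulder; the network puts the lip 73 mm from the template centre, past its 70 mm end. I'll descend and grip.

Converted, 0.126 m is 0.252, 0.07 m is 0.14.

Request:
{"name": "move_arm", "arguments": {
  "targets": [
    {"dx": 0.002,"dy": 0.004,"dz": 0.04,"turn": 0,"gripper": -0.2},
    {"dx": 0.002,"dy": 0.004,"dz": 0.09,"turn": 0,"gripper": -0.2},
    {"dx": 0.002,"dy": 0.004,"dz": 0.14,"turn": 0,"gripper": -0.2},
    {"dx": 0.002,"dy": 0.004,"dz": 0.19,"turn": 0,"gripper": -0.2},
    {"dx": 0.002,"dy": 0.004,"dz": 0.23,"turn": 0,"gripper": -0.2},
    {"dx": 0.002,"dy": 0.004,"dz": 0.252,"turn": 0,"gripper": 0},
    {"dx": 0.002,"dy": 0.004,"dz": 0.252,"turn": 0,"gripper": 0.3},
    {"dx": 0.002,"dy": 0.004,"dz": 0.252,"turn": 0,"gripper": 0.5},
    {"dx": 0.002,"dy": 0.004,"dz": 0.252,"turn": 0,"gripper": 1},
    {"dx": 0.002,"dy": 0.004,"dz": 0.252,"turn": 0,"gripper": 1},
    {"dx": 0.002,"dy": 0.004,"dz": 0.252,"turn": 0,"gripper": 1},
    {"dx": 0.002,"dy": 0.004,"dz": 0.252,"turn": 0,"gripper": 1}
  ],
  "grip_force": 40
}}

```text
time: 10.85
ee_pos: [0.5184, 0.1386, 0.1605]
eef_rot: [0.001, 0.633, 0.774, 0.001]
ft_force: [-0.3, 1.0, 6.3]
finger_gap: 0.0076
grip_force: 41.8
```

Converted, -0.025 m is -0.05, -0.018 m is -0.036.

Request:
{"name": "move_arm", "arguments": {
  "targets": [
    {"dx": 0,"dy": 0,"dz": 0,"turn": 0,"gripper": 1},
    {"dx": 0,"dy": 0,"dz": -0.008,"turn": 0,"gripper": 1},
    {"dx": 0,"dy": 0,"dz": -0.02,"turn": 0,"gripper": 1},
    {"dx": 0,"dy": 0,"dz": -0.036,"turn": 0,"gripper": 1},
    {"dx": 0,"dy": 0,"dz": -0.05,"turn": 0,"gripper": 1},
    {"dx": 0,"dy": 0,"dz": -0.05,"turn": 0,"gripper": 1}
  ]
}}

```text
time: 11.35
ee_pos: [0.5185, 0.1385, 0.1862]
eef_rot: [0.001, 0.633, 0.774, 0.001]
ft_force: [1.2, 0.0, -0.7]
finger_gap: 0.0074
grip_force: 40.7
```

Request:
{"name": "move_arm", "arguments": {
  "targets": [
    {"dx": 0,"dy": 0,"dz": -0.03,"turn": 0,"gripper": 1},
    {"dx": 0,"dy": 0,"dz": -0.07,"turn": 0,"gripper": 1},
    {"dx": 0,"dy": 0,"dz": -0.12,"turn": 0,"gripper": 1},
    {"dx": 0,"dy": 0,"dz": -0.17,"turn": 0,"gripper": 1},
    {"dx": 0,"dy": 0,"dz": -0.21,"turn": 0,"gripper": 1},
    {"dx": 0,"dy": 0,"dz": -0.23,"turn": 0,"gripper": 1},
    {"dx": 0,"dy": 0,"dz": -0.23,"turn": 0,"gripper": 1}
  ]
}}

```text
time: 11.93
ee_pos: [0.5184, 0.1385, 0.3018]
eef_rot: [0.002, 0.633, 0.774, 0.002]
ft_force: [0.3, -0.7, -0.4]
finger_gap: 0.0074
grip_force: 40.8
```

```bash
python3 -c "
from h import *
go([.541,-.18,.30],.127)
snap('wrist','pics/w4.png')
for t in ['empty_slot','rack','template']:
    print(t,[(np.round(r['point'],4).tolist(),round(r['conf'],2)) for r in finder.tip_of(t,'wrist')[:2]])
"
```

```text
shift [-0.3167 -0.0409  0.0019] turn [np.float64(-3.07), np.float64(0.072), np.float64(3.214)] q [ 0.04   0.357  1.341 -0.     1.439 -0.159] psi 0.199 t 11.9333 F [ 0.3 -0.7 -0.4]
empty_slot []
rack []
template [([0.5181, 0.1381, 0.16], 0.87)]
```

Converted, -0.317 m is -0.634, -0.08 m is -0.16, 0.03 rad is 0.0048.

Request:
{"name": "move_arm", "arguments": {
  "targets": [
    {"dx": -0.03,"dy": -0.004,"dz": 0,"turn": 0,"gripper": 1},
    {"dx": -0.09,"dy": -0.012,"dz": 0,"turn": 0.0016,"gripper": 1},
    {"dx": -0.16,"dy": -0.02,"dz": 0,"turn": 0.0032,"gripper": 1},
    {"dx": -0.23,"dy": -0.03,"dz": 0,"turn": 0.0048,"gripper": 1},
    {"dx": -0.3,"dy": -0.04,"dz": 0,"turn": 0.0064,"gripper": 1},
    {"dx": -0.37,"dy": -0.048,"dz": 0,"turn": 0.008,"gripper": 1},
    {"dx": -0.44,"dy": -0.058,"dz": 0,"turn": 0.0095,"gripper": 1},
    {"dx": -0.51,"dy": -0.068,"dz": 0,"turn": 0.0111,"gripper": 1},
    {"dx": -0.57,"dy": -0.076,"dz": 0,"turn": 0.0115,"gripper": 1},
    {"dx": -0.616,"dy": -0.08,"dz": 0,"turn": 0.0115,"gripper": 1},
    {"dx": -0.634,"dy": -0.082,"dz": 0,"turn": 0.0115,"gripper": 1},
    {"dx": -0.634,"dy": -0.082,"dz": 0,"turn": 0.0115,"gripper": 1}
  ]
}}

```text
time: 13.13
ee_pos: [0.5404, -0.182, 0.2981]
eef_rot: [-0.001, 0.662, 0.75, -0.0]
ft_force: [0.6, 1.0, -1.7]
finger_gap: 0.0071
grip_force: 40.7
```

```bash
python3 -c "
from h import *
go([.541,-.18,.30],.127)
snap('wrist','pics/w5.png')
for c in ('wrist','side'):
  if c=='side': snap(c,'pics/s5.png')
  for t in ['empty_slot','rack','template','dark_template']:
    print(t,[(np.round(r['point'],4).tolist(),round(r['conf'],2)) for r in finder.tip_of(t,c)[:2]])
"
```

```text
shift [ 0.0019  0.0009 -0.0019] turn [np.float64(-3.144), np.float64(-0.002), np.float64(3.139)] q [-0.532  0.421  1.249 -0.     1.473 -0.657] psi 0.125 t 13.1333 F [ 0.6  1.  -1.7]
empty_slot [([0.5413, -0.1874, 0.0151], 0.97)]
rack [([0.5762, -0.1775, 0.0039], 0.84)]
template [([0.3805, -0.1583, 0.0012], 0.97), ([0.5423, -0.1828, 0.1593], 0.59)]
dark_template [([0.6051, -0.1596, 0.0171], 0.55)]
empty_slot [([0.5381, -0.1802, 0.0177], 0.87)]
rack [([0.5727, -0.1832, 0.0004], 0.8), ([0.5041, 0.2067, 0.0006], 0.48)]
template [([0.3851, -0.1647, 0.0033], 0.96), ([0.5353, -0.1803, 0.1585], 0.73)]
dark_template [([0.6047, -0.165, 0.0138], 0.79)]
```

View pics/w5.png

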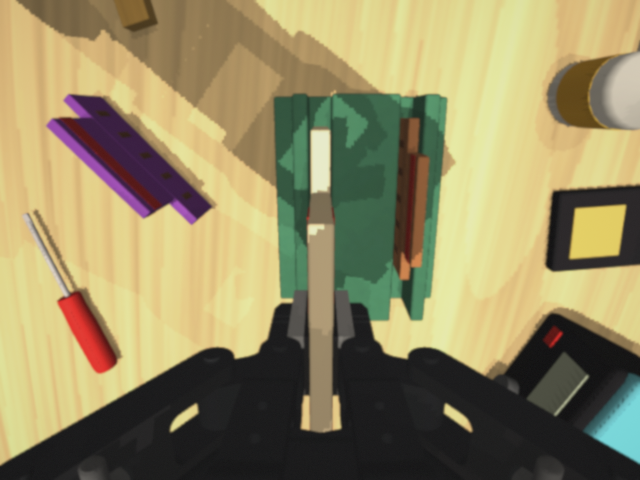

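```bash
python3 -c "
from h import *
a=ray('wrist',(399,97),.06);b=ray('wrist',(390,318),.06);l=ray('wrist',(307,97),.06);r=ray('wrist',(331,97),.06)
d=b-a;print(a,b,np.arctan2(d[0],-d[1]),np.hypot(*d[:2]))
print(l,r,np.hypot(*(r-l)[:2]))
m=(l+r)/2; psi=.127
for y in (.12,.13,.14): print(y, m[:2]+.095*np.array([np.sin(y),-np.cos(y)]))
go([.541,-.183,.30],.127)
"
```

```text
[ 0.58834023 -0.08365781  0.06      ] [ 0.61464511 -0.26685779  0.06      ] 0.1426109036808825 0.18507884550616283
[ 0.51994998 -0.09272995  0.06      ] [ 0.53776263 -0.09043274  0.06      ] 0.017960165344178745
0.12 [ 0.54022897 -0.18589816]
0.13 [ 0.54117155 -0.18577972]
0.14 [ 0.5421129  -0.18565186]
shift [-0.0032  0.0001 -0.0005] turn [np.float64(-3.141), np.float64(0.001), np.float64(3.142)] q [-0.529  0.418  1.249  0.     1.474 -0.657] psi 0.128 t 13.6333 F [-1.1  0.9 -1.3]
```

Slot width measures 18.0 mm and rib length 185 mm, so the rack measurement holds. The slot centre is (0.541, -0.184) and the template is aligned over it. I'll lower it.

Converted, 0.138 m is 0.276, 0.135 m is 0.27, -0.005 rad is -0.0008.

Request:
{"name": "move_arm", "arguments": {
  "targets": [
    {"dx": -0.004,"dy": 0,"dz": 0.03,"turn": -0.0008,"gripper": 1},
    {"dx": -0.006,"dy": 0,"dz": 0.07,"turn": -0.0008,"gripper": 1},
    {"dx": -0.006,"dy": 0,"dz": 0.11,"turn": -0.0008,"gripper": 1},
    {"dx": -0.006,"dy": 0,"dz": 0.144,"turn": -0.0008,"gripper": 1},
    {"dx": -0.006,"dy": 0,"dz": 0.168,"turn": -0.0008,"gripper": 1},
    {"dx": -0.006,"dy": 0,"dz": 0.188,"turn": -0.0008,"gripper": 1},
    {"dx": -0.006,"dy": 0,"dz": 0.206,"turn": -0.0008,"gripper": 1},
    {"dx": -0.006,"dy": 0,"dz": 0.224,"turn": -0.0008,"gripper": 1},
    {"dx": -0.006,"dy": 0,"dz": 0.24,"turn": -0.0008,"gripper": 1},
    {"dx": -0.006,"dy": 0,"dz": 0.256,"turn": -0.0008,"gripper": 1},
    {"dx": -0.006,"dy": 0,"dz": 0.27,"turn": -0.0008,"gripper": 1},
    {"dx": -0.006,"dy": 0,"dz": 0.276,"turn": -0.0008,"gripper": 1}
  ]
}}

```text
time: 14.63
ee_pos: [0.5407, -0.1832, 0.1604]
eef_rot: [-0.001, 0.659, 0.752, -0.0]
ft_force: [0.3, 1.2, -1.2]
finger_gap: 0.0076
grip_force: 40.8
```

Converted, 0.005 m is 0.01, 0.001 m is 0.002.

Request:
{"name": "move_arm", "arguments": {
  "targets": [
    {"dx": 0,"dy": 0,"dz": 0.002,"turn": 0,"gripper": 1},
    {"dx": 0,"dy": 0,"dz": 0.004,"turn": 0,"gripper": 1},
    {"dx": 0,"dy": 0,"dz": 0.006,"turn": 0,"gripper": 1},
    {"dx": 0,"dy": 0,"dz": 0.008,"turn": 0,"gripper": 1},
    {"dx": 0,"dy": 0,"dz": 0.01,"turn": 0,"gripper": 1},
    {"dx": 0,"dy": 0,"dz": 0.01,"turn": 0,"gripper": 1},
    {"dx": 0,"dy": 0,"dz": 0.01,"turn": 0,"gripper": 1}
  ]
}}

```text
time: 15.22
ee_pos: [0.5409, -0.1833, 0.1565]
eef_rot: [0.0, 0.659, 0.752, 0.0]
ft_force: [-0.6, -0.7, -2.0]
finger_gap: 0.0072
grip_force: 40.7
```

Not in contact yet, so I'll lower in 1 mm steps.

Request:
{"name": "move_arm", "arguments": {
  "targets": [
    {"dx": 0,"dy": 0,"dz": 0.002,"turn": 0,"gripper": 1},
    {"dx": 0,"dy": 0,"dz": 0.003,"turn": 0,"gripper": 1},
    {"dx": 0,"dy": 0,"dz": 0.004,"turn": 0,"gripper": 1},
    {"dx": 0,"dy": 0,"dz": 0.004,"turn": 0,"gripper": 1}
  ]
}}

```text
time: 15.55
ee_pos: [0.541, -0.1834, 0.1555]
eef_rot: [0.001, 0.659, 0.752, 0.0]
ft_force: [-2.8, 0.7, 7.5]
finger_gap: 0.0077
grip_force: 42.1
```

Contact came at the expected floor height. I'll open part-way and retreat straight up.

Converted, -0.15 m is -0.3, -0.14 m is -0.28.

Request:
{"name": "move_arm", "arguments": {
  "targets": [
    {"dx": 0,"dy": 0,"dz": 0,"turn": 0,"gripper": 0.5},
    {"dx": 0,"dy": 0,"dz": 0,"turn": 0,"gripper": 0.3},
    {"dx": 0,"dy": 0,"dz": 0,"turn": 0,"gripper": 0},
    {"dx": 0,"dy": 0,"dz": 0,"turn": 0,"gripper": 0},
    {"dx": 0,"dy": 0,"dz": -0.02,"turn": 0,"gripper": 0},
    {"dx": 0,"dy": 0,"dz": -0.06,"turn": 0,"gripper": 0},
    {"dx": 0,"dy": 0,"dz": -0.11,"turn": 0,"gripper": 0},
    {"dx": 0,"dy": 0,"dz": -0.17,"turn": 0,"gripper": 0},
    {"dx": 0,"dy": 0,"dz": -0.23,"turn": 0,"gripper": 0},
    {"dx": 0,"dy": 0,"dz": -0.28,"turn": 0,"gripper": 0},
    {"dx": 0,"dy": 0,"dz": -0.3,"turn": 0,"gripper": 0},
    {"dx": 0,"dy": 0,"dz": -0.3,"turn": 0,"gripper": 0}
  ]
}}

```text
time: 16.55
ee_pos: [0.5412, -0.1835, 0.3071]
eef_rot: [0.003, 0.659, 0.752, 0.0]
ft_force: [0.2, -0.0, -0.6]
finger_gap: 0.0428
grip_force: 0.0
```

```bash
python3 -c "
from h import *
print(sensors.observe()['ee_pos'])
a=snap('side','pics/s6.png')
for t in ['template','jaw_lip','dark_template']:
    print(t,[(np.round(r['point'],4).tolist(),round(r['conf'],2)) for r in finder.tip_of(t,'side')[:3]])
b=snap('wrist','pics/w6.png')
c=np.hstack([a[60:460,140:540],cv2.resize(b,None,fx=.62,fy=.62)[:, :390] if 0 else b[60:460,180:560]])[:,:,::-1]
cv2.imwrite('pics/end.png',c)
"
```

```text
[ 0.54119947 -0.18346743  0.30710069]
template [([0.3833, -0.1601, -0.0003], 0.85), ([0.2945, -0.3129, 0.0004], 0.71), ([0.5397, -0.1842, 0.0147], 0.57)]
jaw_lip [([0.5068, 0.2067, 0.0853], 0.67)]
dark_template [([0.6039, -0.1659, 0.0154], 0.77)]
```

View pics/end.png

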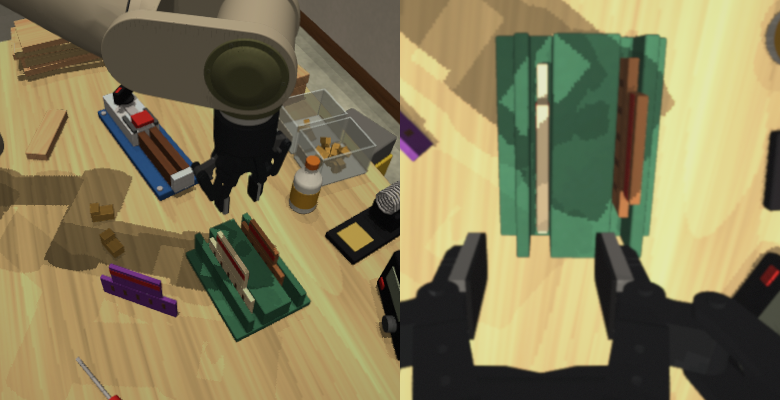

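The pale template stands in the rack's empty slot: it is at (232,265) in the side half and along column 542 in the wrist half. The network puts its origin at z = 14.7 mm, which is the slot floor. The stand's slot is empty and the arm is clear.

```bash
python3 -c "
from rig import order
print(order.hand_in())"
```

```text
the job is handed in; nothing more can be done
None
```

The job is handed in: I turned the knob about 2.25 rad clockwise to an estimated 2.55 rad, backing the jaw off the shoulder, then moved the template upright onto the floor of the green rack's empty slot by about 17 s; the verdict was not reported.

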